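Unscrew a jar lid at the food pantry's checking table

TASK

The short jar clamped in the wooden holder needs its inner seal checked: unscrew its lid, lift it off and set it down flat, top side up, in the shallow cardboard tray. Do not drop the lid into the tray, and leave the tall jar standing where it is.

Things in the scene. Friction and masses are not known exactly. Their poses are not given: they have to be found in the camera images.
- lid: White ribbed plastic screw lid on the short jar, diameter 60 mm, height 24 mm, hollow below, 30 to 60 g. Origin: centre of its open underside, z up; screwed on, that is 122 mm above the table. Turns easily, without rising: counter-clockwise from above it is free after 55 to 65 degrees, a stop follows at about 90. Turn it about 78, then lift it straight up (clear after 25 mm).
- jar: Short tan jar, diameter 72 mm, fixed in a wooden holder (board 100 x 100 x 12 mm, two jaws 68 mm high), left or right of the tray; it cannot move or turn. Origin: on the table under the jar's axis, z up. Shoulder slopes in from 100 to 112 mm height; the neck, 52 mm over its short coarse right-hand thread, ends at 142 mm with a foil seal. The thread holds the lid down until it is free.
- tray: Shallow open cardboard tray, 170 x 170 mm outside, walls 4 mm thick and 30 mm high, floor 4 mm thick, fixed to the table between the two jars. Origin at the centre of its underside, x and y along its sides.
- tall_jar: Tall tan jar with a like white lid, 72 mm in diameter, 184 mm high, 0.7 kg, standing loose on the table on the other side of the tray; to be left alone. Origin at the centre of its underside.
Mind the look-alikes: they are no part of the job. Several things have the shape of the tray; the one meant has the colours described above.

How it is judged:
By the outcome, as a careful person would: the job done as asked, in the order asked, and still so for the second after the job is handed in, with the robot touching nothing.
It also fails if it takes over 48 s, if anything falls off the work surface, if the arm or the gripper's body presses on something with over 40 N, if the wrist force passes 120 N, or if a joint passes its speed limit or range.

ROBOT

A 6-joint arm with a two-finger parallel gripper is mounted at the origin on the work surface. World frame = base frame: x ahead of the robot, y to its left, z up, the work surface at z = 0. Lengths are in m, angles in rad, forces in N, time in s.
With the tool pointing down it reaches from about 0.35 to 0.775 m from the base axis. Payload 5.5 kg.
Tool frame: the origin (TCP) lies at the very end of the fingers, on their centre line; the grasp point (between the pads) lies env.hold_point_z behind it (env.hold_point_z is the distance from the TCP to the grasp point, in m); z points along the fingers, y is the line along which they close (so a half turn about z gives the same grasp; the last joint's range is limited). The gripper opens to 85 mm and grips with 20 to 120 N. Pads are 22 mm wide; open, the fingers measure 114 mm over their backs; the gripper's body (76 mm by 85 mm) begins 54 mm behind the grasp point. The pads swing forward as they close: fully open they stand 13 mm farther back than shut.
Start: joints at [1.125, 0.313, 0.046, 1.304, 0, 1.431], TCP at [0.173, 0.548, 0.231] pointing down, gripper open.
Joint ranges: [-2.76, 2.76], [-0.86, 1.69], [-1.03, 1.26], [-2.2, 2.34], [-1.47, 1.5], [-3.14, 3.14]. Speed limits (rad/s): [2.57, 2.57, 3.14, 3.14, 3.14, 3.14].

INTERFACE

Orientations are given as a unit quaternion [w, x, y, z].
In Python, from workcell import env gives the robot as it stands.
- The arm moves only by the tool carry_out, never from a script. Its argument "steps" is a list of rows, each a list of 3 entries, a list of its own where there are three numbers: the turn, a rotation vector about the tool's x, y, z in degrees, then the shift along the tool's x, y, z in cm, then the closure in counts, from 0 (fully open) to 255 (shut). A call has exactly 8 rows; each row is the pose to reach, as a shift and turn from the pose commanded when the call began, along the tool's axes at that moment; what a row does not reach only later rows make up. A row lasts 1/8 s, in which the tool goes at most 62.5 mm and 10.7 degrees, less where a joint would pass 70% of its speed; a pose out of reach is approached as far as the arm can. A call with a gripper value outside its range is refused whole. The fingers move at their own pace and stop on an object; "force" is the grip in N (left out, the last holds). Time passes only in rows, so rows that repeat a pose let the fingers close, or fill a call up. It gives the time, the measured TCP pose, the force, the opening and the grip force at its end, in the units of the state.
- env.get_state(): the state, without advancing time (a new reading comes with each control period).
- env.read_camera(name): name is "side" or "top" or "wrist"; returns (picture, depth): 420x560x3 uint8, red, green, blue; 420x560 float32, m along the optical axis (not along the pixel's ray), 0 where there is no reading.
- env.get_calibration(name): a dict with "fx", "fy", "cx", "cy" (pixels), "origin" and "orientation" of the camera in the world. Camera axes: x right, y up, looking along -z (the intrinsics and any distortion apply to the point x, -y, -z); pixel columns grow to the right and rows downward; lengths in m; the calibration is good to about 2 mm. A picture is of the moment at which its call begins: read the wrist's pose just before it. get_calibration takes no time and is no camera call; for the wrist camera it gives the pose at the moment of the call.
- env.hand_in(): hands the job in; it is judged then, once.
The state is a dict: "clock": time; "joint_pos": joint angles; "qvel": joint speeds; "tau": joint torques, N m; "tcp_pos": TCP position; "orientation": TCP orientation; "wrist_force": force on the tool from outside, world axes, zero at the start; "ft_torque": the same for the moment, N m; "finger_gap": finger opening in m; "grip_force": force on a finger pad.
Only numpy, scipy, OpenCV 4.12 (cv2) and the standard library are available. Lean on these libraries where they do the work, as an engineer would, in place of code of your own. Each camera call takes 0.05 s, during which the arm holds its last target. There are 200 camera calls.

## Working session

There is one attempt and no reset: what is moved stays moved. The work goes in short steps, Python scripts to look and compute and a tool call to move; the robot and the scene stay as the last step left them, time stands still between calls to the robot, and variables do not carry over. Pictures are saved under pics/ and viewed, at most 10 in all, crops included, and the job is handed in when it is done.

Besides the shell and the picture viewer there is one more tool, called after "Emit:" as name(argument=value, ...) on one line, values as JSON. carry_out: Moves the arm, as the interface text tells. Its arguments: {"type":"object","properties":{"steps":{"type":"array","items":{"type":"array"}},"force":{"type":"number"}},"required":["steps"]}

```bash
mkdir -p pics; cat > h.py <<'E'
import numpy as np, cv2
from scipy.spatial.transform import Rotation as R
from workcell import env
def rot(q): return R.from_quat([q[1],q[2],q[3],q[0]])
def ray(c,u,v):
    d=np.array([(u-c['cx'])/c['fx'],-(v-c['cy'])/c['fy'],-1.0])
    return np.array(c['origin']),rot(c['orientation']).apply(d)
def onz(c,u,v,z):
    o,d=ray(c,u,v); return o+d*(z-o[2])/d[2]
def cloud(c,dep):
    v,u=np.mgrid[:dep.shape[0],:dep.shape[1]]
    p=np.stack([(u-c['cx'])/c['fx']*dep,-(v-c['cy'])/c['fy']*dep,-dep],-1)
    return rot(c['orientation']).apply(p.reshape(-1,3)).reshape(p.shape)+c['origin']
E
python3 - <<'E'
from h import *
s=env.get_state();print(s['tcp_pos'],s['orientation'],env.hold_point_z,s['clock'])
for n in('top','side'):
    c=env.get_calibration(n);print(n,c)
    p,d=env.read_camera(n);np.savez(f'{n}.npz',p=p,d=d);cv2.imwrite(f'pics/{n}.png',p[:,:,::-1])
E
```

```text
[0.17289439 0.54786631 0.23039647] [-2.64967553e-04  1.52298831e-01  9.88334070e-01 -8.72539112e-04] 0.0187 0.0
top {'fx': 504.7683447119174, 'fy': 504.7683447119174, 'cx': 280.8988083616069, 'cy': 211.21130343034858, 'origin': array([ 0.31139519, -0.09766744,  1.45015519]), 'orientation': array([ 0.71576673,  0.04571794, -0.04633307, -0.6952993 ])}
side {'fx': 383.6941506448784, 'fy': 383.6941506448784, 'cx': 282.0185897878357, 'cy': 205.79173917426598, 'origin': array([0.13059681, 0.3097575 , 0.74884193]), 'orientation': array([-0.31911027, -0.12608581,  0.32333769,  0.88188647])}
```

View pics/top.png

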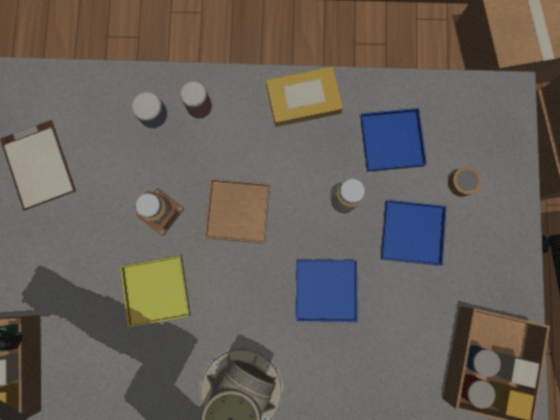

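View pics/side.png

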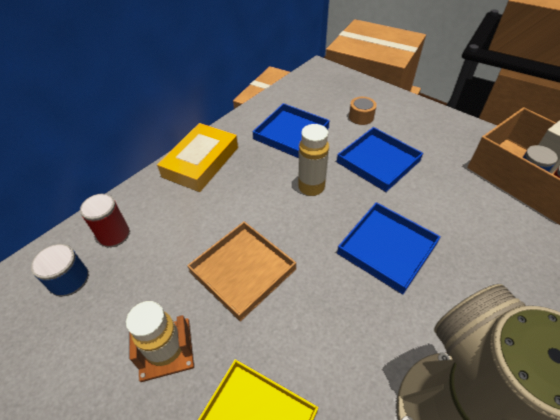

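The top view shows the short jar in its holder at (155,210), with its lid at (148,205), and the tall jar at (350,192). There are five tray shapes: yellow at (155,291), blue at (393,140), (414,232) and (327,290), and brown at (238,211). The brown one fits, because it is cardboard-coloured and lies between the two jars. I'll confirm this in one enlarged crop and measure.

```bash
python3 - <<'E'
from h import *
T=np.load('top.npz');c=env.get_calibration('top');p,d=T['p'],T['d'];P=cloud(c,d)
S=np.load('side.npz');cs=env.get_calibration('side');PS=cloud(cs,S['d'])
cv2.imwrite('pics/crop.png',cv2.resize(p[160:260,110:390,::-1],None,fx=2.8,fy=2.8,interpolation=cv2.INTER_CUBIC))
def lid(P,p,box,z0,z1,n):
    m=np.zeros(p.shape[:2],np.uint8);u0,v0,u1,v1=box
    q=cv2.cvtColor(p,cv2.COLOR_RGB2HSV)
    m[v0:v1,u0:u1]=((P[...,2]>z0)&(P[...,2]<z1))[v0:v1,u0:u1]
    pts=P[m>0]; (x,y),r=cv2.minEnclosingCircle(pts[:,:2].astype(np.float32))
    print(n,len(pts),'circle',x,y,r,'mean',pts.mean(0),'med z',np.median(pts[:,2]))
lid(P,p,(120,180,190,245),.138,.155,'lid top')
lid(PS,S['p'],(110,280,200,400),.138,.155,'lid side')
lid(P,p,(330,165,380,220),.175,.195,'tall top')
lid(PS,S['p'],(280,110,340,200),.175,.195,'tall side')
for n,P_,p_,b in(('top',P,p,(195,165,280,255)),('side',PS,S['p'],(180,215,305,320))):
    h=cv2.cvtColor(p_,cv2.COLOR_RGB2HSV);m=((h[...,0]<22)&(h[...,1]>90)).astype(np.uint8)
    k=np.zeros_like(m);k[b[1]:b[3],b[0]:b[2]]=m[b[1]:b[3],b[0]:b[2]]
    q=P_[(k>0)&(P_[...,2]>.018)&(P_[...,2]<.04)]
    print(n,len(q),cv2.minAreaRect(q[:,:2].astype(np.float32)))
    f=P_[(k>0)&(P_[...,2]<.01)];print('floor',f.mean(0))
# holder board yaw
h=cv2.cvtColor(p,cv2.COLOR_RGB2HSV);m=(h[...,0]<22)&(h[...,1]>90);k=np.zeros_like(m);k[175:245,120:190]=m[175:245,120:190]
for a,b in((.004,.03),(.05,.08)):
    q=P[k&(P[...,2]>a)&(P[...,2]<b)]
    if len(q)>3: print('holder',a,len(q),cv2.minAreaRect(q[:,:2].astype(np.float32)))
q=PS[300:385,110:200].reshape(-1,3);q=q[(q[:,2]>.055)&(q[:,2]<.08)];print('jaws side',q.min(0),q.max(0))
E
```

```text
lid top 435 circle 0.48901957273483276 0.2543739676475525 0.031610943377017975 mean [0.48830384 0.25302912 0.14542736] med z 0.14545444808978747
lid side 1073 circle 0.4897962510585785 0.2528788447380066 0.031286321580410004 mean [0.48715277 0.25362919 0.14658375] med z 0.14690665715378215
tall top 445 circle 0.5360874533653259 -0.27519500255584717 0.031413495540618896 mean [ 0.53531513 -0.27453856  0.18372197] med z 0.1837842082733303
tall side 416 circle 0.5362600088119507 -0.2758537828922272 0.03195372223854065 mean [ 0.53387213 -0.27258286  0.18369155] med z 0.1842721741024203
top 92 ((0.496341347694397, 0.028271283954381943), (0.16457459330558777, 0.16465838253498077), 86.61763763427734)
floor [0.49779111 0.03091862 0.00348142]
side 1017 ((0.4977138936519623, 0.02962164580821991), (0.17017577588558197, 0.17162658274173737), 86.54973602294922)
floor [0.49992524 0.02926303 0.00497956]
holder 0.004 259 ((0.4872719943523407, 0.2500442862510681), (0.09381570667028427, 0.09647677093744278), 55.034549713134766)
holder 0.05 122 ((0.48378750681877136, 0.25157371163368225), (0.0939537063241005, 0.06376520544290543), 55.699771881103516)
jaws side [0.43717412 0.1965727  0.05514849] [0.53302544 0.30973098 0.07955713]
```

View pics/crop.png

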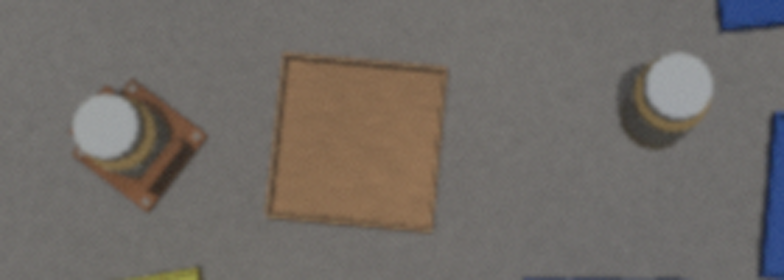

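The crop confirms it: the plain brown cardboard tray is at about (357,143) in the crop, between the holder jar at (107,126) and the tall jar at (680,86). Lid axis ≈ (0.489, 0.2535), tray centre ≈ (0.498, 0.029). Next I'll move above the lid.

Emit:
carry_out(steps=[[[0, 0, 0], [-39, -18.5, 3], 0], [[0, 0, 0], [-39, -18.5, 3], 0], [[0, 0, 0], [-39, -18.5, 3], 0], [[0, 0, 0], [-39, -18.5, 3], 0], [[0, 0, 0], [-39, -18.5, 3], 0], [[0, 0, 0], [-39, -18.5, 3], 0], [[0, 0, 0], [-39, -18.5, 3], 0], [[0, 0, 0], [-39, -18.5, 3], 0]], force=40)

```text
clock: 1.1
tcp_pos: [0.4917, 0.2515, 0.2002]
orientation: [-0.0, 0.155, 0.988, -0.0]
wrist_force: [0.5, -0.4, -0.1]
finger_gap: 0.0858
grip_force: 0.0
```

```bash
python3 - <<'E'
from h import *
s=env.get_state();print(s['tcp_pos'],s['orientation'],s['joint_pos'],s['wrist_force'],s['clock'])
c=env.get_calibration('wrist');p,d=env.read_camera('wrist');P=cloud(c,d)
cv2.imwrite('pics/w1.png',p[:,:,::-1])
m=(P[...,2]>.138)&(P[...,2]<.153)&(d>0)&(np.hypot(P[...,0]-.489,P[...,1]-.2535)<.045);q=P[m]
print(len(q))
if len(q):print(q.mean(0),cv2.minEnclosingCircle(q[:,:2].astype(np.float32)))
E
```

```text
[0.49171503 0.25148564 0.2001633 ] [-2.86043810e-04  1.55295559e-01  9.87867905e-01 -4.57541090e-04] [ 3.27699489e-01  2.80791002e-01 -7.50163641e-02  1.21592094e+00
 -5.44119120e-04  6.39553058e-01] [ 0.47531844 -0.42321721 -0.07050458] 1.1
5363
[0.48873568 0.25217434 0.14571726] ((0.4908238649368286, 0.2516191303730011), 0.030804062262177467)
```

View pics/w1.png

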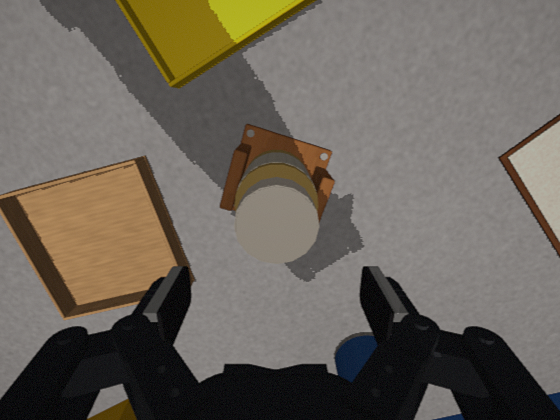

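The wrist view shows the lid at (277,222), midway between the fingertips at (175,290) and (375,290). Descending.

Emit:
carry_out(steps=[[[0, 0, 0], [0.2, 0, 2.5], 0], [[0, 0, 0], [0.2, 0, 5], 0], [[0, 0, 0], [0.2, 0, 6.5], 0], [[0, 0, 0], [0.2, 0, 7.8], 0], [[0, 0, 0], [0.2, 0, 7.8], 0], [[0, 0, 0], [0.2, 0, 7.8], 0], [[0, 0, 0], [0.2, 0, 7.8], 60], [[0, 0, 0], [0.2, 0, 7.8], 60]], force=40)

```text
clock: 2.15
tcp_pos: [0.4878, 0.2552, 0.1239]
orientation: [0.0, 0.152, 0.988, 0.0]
wrist_force: [-0.1, 0.4, -0.4]
finger_gap: 0.0651
grip_force: 0.0
```

Emit:
carry_out(steps=[[[0, 0, 0], [0, 0, 0], 100], [[0, 0, 0], [0, 0, 0], 130], [[0, 0, 0], [0, 0, 0], 130], [[0, 0, 0], [0, 0, 0], 130], [[0, 0, 0], [0, 0, 0], 130], [[0, 0, 0], [0, 0, 0], 130], [[0, 0, 0], [0, 0, 0], 130], [[0, 0, 0], [0, 0, 0], 130]], force=40)

```text
clock: 3.15
tcp_pos: [0.4877, 0.2549, 0.1243]
orientation: [0.001, 0.152, 0.988, 0.0]
wrist_force: [-0.4, -1.8, 6.1]
finger_gap: 0.0592
grip_force: 42.4
```

Gripped, but the commanded axis is about 2.5 mm off my averaged lid centre. I'll reopen slightly, recentre and regrip before turning.

Emit:
carry_out(steps=[[[0, 0, 0], [0, 0, 0], 70], [[0, 0, 0], [0, 0, 0], 70], [[0, 0, 0], [-0.2, -0.1, 0.1], 70], [[0, 0, 0], [-0.2, -0.1, 0.1], 70], [[0, 0, 0], [-0.2, -0.1, 0.1], 70], [[0, 0, 0], [-0.2, -0.1, 0.1], 130], [[0, 0, 0], [-0.2, -0.1, 0.1], 130], [[0, 0, 0], [-0.2, -0.1, 0.1], 130]], force=40)

```text
clock: 4.15
tcp_pos: [0.4891, 0.2536, 0.1227]
orientation: [0.0, 0.152, 0.988, 0.0]
wrist_force: [-1.2, -0.9, 4.6]
finger_gap: 0.0591
grip_force: 43.4
```

Emit:
carry_out(steps=[[[0, 0, 0], [0, 0, 0], 130], [[0, 0, 0], [0, 0, 0], 130], [[0, 0, -5], [0, 0, 0], 130], [[0, 0, -10], [0, 0, 0], 130], [[0, 0, -15], [0, 0, 0], 130], [[0, 0, -20], [0, 0, 0], 130], [[0, 0, -20], [0, 0, 0], 130], [[0, 0, -20], [0, 0, 0], 130]], force=40)

```text
clock: 5.15
tcp_pos: [0.4899, 0.2537, 0.1227]
orientation: [0.001, -0.021, 1.0, 0.0]
wrist_force: [2.3, 0.3, 4.8]
finger_gap: 0.0589
grip_force: 43.3
```

Emit:
carry_out(steps=[[[0, 0, -8], [0, 0, 0], 130], [[0, 0, -16], [0, 0, 0], 130], [[0, 0, -24], [0, 0, 0], 130], [[0, 0, -32], [0, 0, 0], 130], [[0, 0, -40], [0, 0, 0], 130], [[0, 0, -48], [0, 0, 0], 130], [[0, 0, -58], [0, 0, 0], 130], [[0, 0, -58], [0, 0, 0], 130]], force=40)

```text
clock: 6.15
tcp_pos: [0.4892, 0.2528, 0.1227]
orientation: [-0.0, -0.504, 0.864, -0.001]
wrist_force: [-0.2, -3.5, 6.9]
finger_gap: 0.0591
grip_force: 43.5
```

```bash
python3 - <<'E'
from h import *
s=env.get_state();print(s['tcp_pos'],s['orientation'],s['joint_pos'],s['wrist_force'],s['ft_torque'],s['clock'])
p,d=env.read_camera('side');cv2.imwrite('pics/s2.png',cv2.resize(p[220:400,60:300,::-1],None,fx=3,fy=3))
E
```

```text
[0.48922392 0.25282447 0.12271038] [-8.86123031e-05 -5.03547195e-01  8.63967364e-01 -7.80140211e-04] [ 0.33206091  0.32278377 -0.21369751  1.03418559 -0.00156497 -0.72333873] [-0.18269137 -3.51200518  6.92230349] [-0.65578893 -0.0080041   0.06433875] 6.15
```

View pics/s2.png

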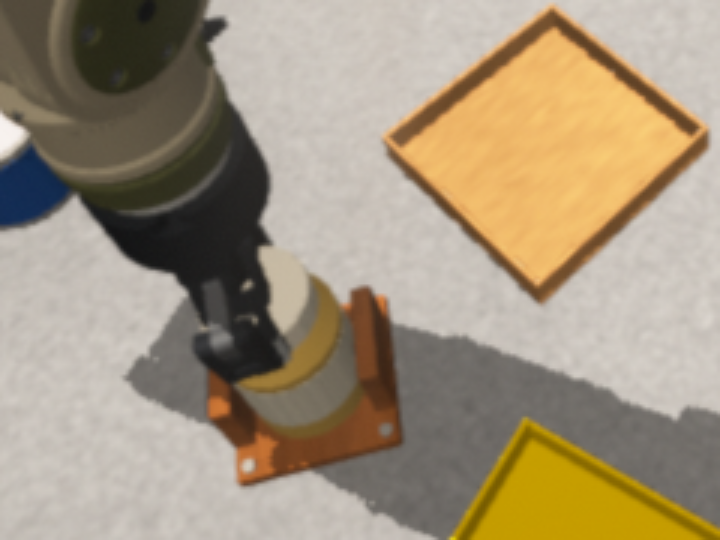

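The gripper is still holding the lid at about (285,290) in the crop, turned 78° with almost no residual torque. I'll lift slowly and watch the force.

Emit:
carry_out(steps=[[[0, 0, 0], [0, 0, -0.2], 130], [[0, 0, 0], [0, 0, -0.5], 130], [[0, 0, 0], [0, 0, -1], 130], [[0, 0, 0], [0, 0, -1.5], 130], [[0, 0, 0], [0, 0, -2], 130], [[0, 0, 0], [0, 0, -2.5], 130], [[0, 0, 0], [0, 0, -3], 130], [[0, 0, 0], [0, 0, -3.5], 130]])

```text
clock: 7.2
tcp_pos: [0.489, 0.2538, 0.1578]
orientation: [0.0, -0.504, 0.864, 0.0]
wrist_force: [-0.2, -0.6, -0.2]
finger_gap: 0.0589
grip_force: 44.0
```

```bash
python3 - <<'E'
from h import *
s=env.get_state();print(s['tcp_pos'],s['orientation'],s['wrist_force'],s['finger_gap'],s['clock'])
p,d=env.read_camera('side');cv2.imwrite('pics/s3.png',cv2.resize(p[220:400,60:300,::-1],None,fx=3,fy=3))
E
```

```text
[0.48895552 0.25380605 0.15777608] [ 1.50159995e-04 -5.03729282e-01  8.63861543e-01  1.46214066e-04] [-0.20244863 -0.6451347  -0.19365563] 0.05893502640272602 7.2
```

View pics/s3.png

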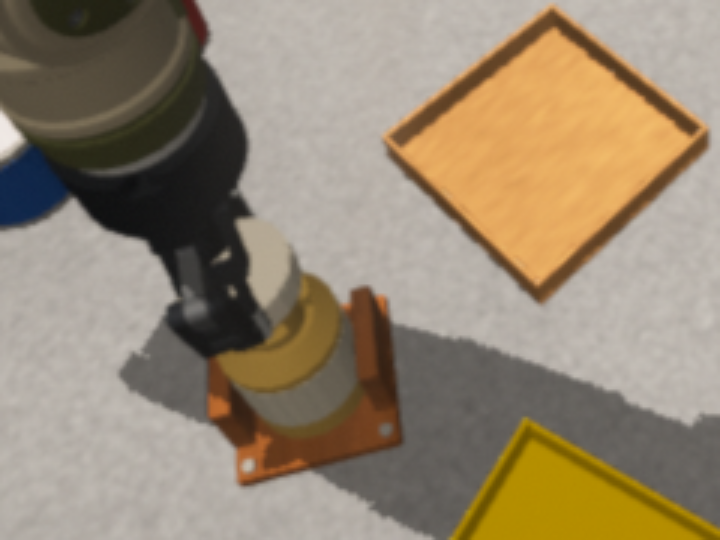

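The lid is up at (270,265) in the crop, clear of the neck at (290,330), and level. Next: raise it further and carry it over the tray.

Emit:
carry_out(steps=[[[0, 0, 0], [0, 0, -2], 130], [[0, 0, 0], [0, 0, -4], 130], [[0, 0, 0], [3, -1.9, -4], 130], [[0, 0, 0], [7, -4.3, -4], 130], [[0, 0, 0], [11, -6.8, -4], 130], [[0, 0, 0], [15, -9.3, -4], 130], [[0, 0, 0], [18, -11.2, -4], 130], [[0, 0, 0], [19.1, -11.9, -4], 130]])

```text
clock: 8.25
tcp_pos: [0.4985, 0.0271, 0.1974]
orientation: [0.0, -0.503, 0.865, 0.0]
wrist_force: [0.2, 0.5, -1.4]
finger_gap: 0.059
grip_force: 44.0
```

Emit:
carry_out(steps=[[[0, 0, 0], [0, 0, 3], 130], [[0, 0, 0], [0, 0, 6], 130], [[0, 0, 0], [0, 0, 9], 130], [[0, 0, 0], [0, 0, 12], 130], [[0, 0, 0], [0, 0, 14.5], 130], [[0, 0, 0], [0, 0, 16.5], 130], [[0, 0, 0], [0, 0, 17.5], 130], [[0, 0, 0], [0, 0, 17.5], 130]])

```text
clock: 9.25
tcp_pos: [0.4981, 0.0292, 0.0219]
orientation: [-0.0, -0.504, 0.864, 0.0]
wrist_force: [0.9, -0.1, 0.1]
finger_gap: 0.0591
grip_force: 44.0
```

```bash
python3 - <<'E'
from h import *
s=env.get_state();print(s['tcp_pos'],s['orientation'],s['wrist_force'],s['finger_gap'],s['clock'])
p,d=env.read_camera('side');cv2.imwrite('pics/s4.png',cv2.resize(p[180:360,140:380,::-1],None,fx=3,fy=3))
E
```

```text
[0.49805792 0.02923308 0.02190012] [-4.06710857e-04 -5.03858586e-01  8.63785929e-01  4.77355461e-04] [ 0.9244384  -0.1467873   0.12193116] 0.059099601099380276 9.25
```

View pics/s4.png

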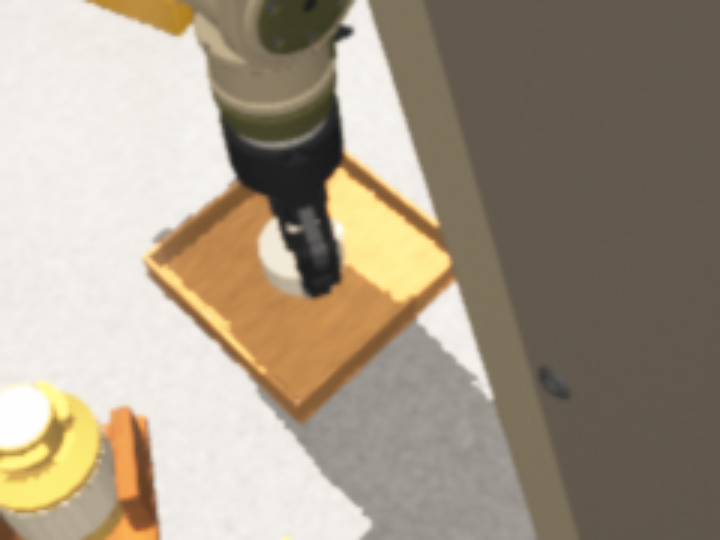

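The lid is over the middle of the tray at (300,255) in the crop, level, with its underside about 21 mm up (17 mm above the floor). Lowering gently until it touches.

Emit:
carry_out(steps=[[[0, 0, 0], [0, 0, 0.5], 130], [[0, 0, 0], [0, 0, 1], 130], [[0, 0, 0], [0, 0, 1.2], 130], [[0, 0, 0], [0, 0, 1.4], 130], [[0, 0, 0], [0, 0, 1.5], 130], [[0, 0, 0], [0, 0, 1.6], 130], [[0, 0, 0], [0, 0, 1.6], 130], [[0, 0, 0], [0, 0, 1.6], 130]])

```text
clock: 10.3
tcp_pos: [0.4985, 0.0287, 0.0063]
orientation: [0.0, -0.504, 0.864, 0.0]
wrist_force: [-0.5, 0.3, -0.2]
finger_gap: 0.0598
grip_force: 44.0
```

Emit:
carry_out(steps=[[[0, 0, 0], [0, 0, 0], 130], [[0, 0, 0], [0, 0, 0.1], 130], [[0, 0, 0], [0, 0, 0.1], 130], [[0, 0, 0], [0, 0, 0.1], 130], [[0, 0, 0], [0, 0, 0.15], 130], [[0, 0, 0], [0, 0, 0.15], 130], [[0, 0, 0], [0, 0, 0.15], 130], [[0, 0, 0], [0, 0, 0.15], 130]])

```text
clock: 11.3
tcp_pos: [0.4985, 0.0287, 0.0048]
orientation: [0.0, -0.504, 0.864, -0.0]
wrist_force: [-0.4, 0.7, 0.7]
finger_gap: 0.0593
grip_force: 44.1
```

Emit:
carry_out(steps=[[[0, 0, 0], [0, 0, 0.05], 130], [[0, 0, 0], [0, 0, 0.05], 130], [[0, 0, 0], [0, 0, 0.1], 130], [[0, 0, 0], [0, 0, 0.1], 130], [[0, 0, 0], [0, 0, 0.1], 130], [[0, 0, 0], [0, 0, 0.1], 130], [[0, 0, 0], [0, 0, 0.1], 130], [[0, 0, 0], [0, 0, 0.1], 130]])

```text
clock: 12.3
tcp_pos: [0.4986, 0.0288, 0.0047]
orientation: [0.0, -0.504, 0.864, -0.0]
wrist_force: [-2.3, 0.2, 9.4]
finger_gap: 0.0593
grip_force: 44.9
```

The lid is in contact with the floor (9 N). I'll ease off, release and retreat straight up.

Emit:
carry_out(steps=[[[0, 0, 0], [0, 0, -0.1], 130], [[0, 0, 0], [0, 0, -0.1], 130], [[0, 0, 0], [0, 0, -0.1], 60], [[0, 0, 0], [0, 0, -0.1], 20], [[0, 0, 0], [0, 0, -0.1], 0], [[0, 0, 0], [0, 0, -0.1], 0], [[0, 0, 0], [0, 0, -0.1], 0], [[0, 0, 0], [0, 0, -0.1], 0]])

```text
clock: 13.3
tcp_pos: [0.4985, 0.0288, 0.0048]
orientation: [0.0, -0.504, 0.864, 0.0]
wrist_force: [-0.5, 0.5, -0.4]
finger_gap: 0.0854
grip_force: 0.0
```

Emit:
carry_out(steps=[[[0, 0, 0], [0, 0, -1], 0], [[0, 0, 0], [0, 0, -2.5], 0], [[0, 0, 0], [0, 0, -5], 0], [[0, 0, 0], [0, 0, -8], 0], [[0, 0, 0], [0, 0, -12], 0], [[0, 0, 0], [0, 0, -16], 0], [[0, 0, 0], [0, 0, -20], 0], [[0, 0, 0], [0, 0, -20], 0]])

```text
clock: 14.3
tcp_pos: [0.5008, 0.0285, 0.2096]
orientation: [0.003, -0.504, 0.864, -0.002]
wrist_force: [-0.2, -0.5, 0.8]
finger_gap: 0.0855
grip_force: 0.0
```

```bash
python3 - <<'E'
from h import *
s=env.get_state();print(s['tcp_pos'],s['wrist_force'],s['finger_gap'],s['clock'])
c=env.get_calibration('side');p,d=env.read_camera('side');cv2.imwrite('pics/s5.png',p[:,:,::-1])
P=cloud(c,d);q=P[(P[...,2]>.012)&(P[...,2]<.06)&(np.hypot(P[...,0]-.4985,P[...,1]-.029)<.05)]
t=q[q[:,2]>.024];print(len(t),t.mean(0),t[:,2].std(),np.linalg.lstsq(np.c_[t[:,:2]-t[:,:2].mean(0),np.ones(len(t))],t[:,2],rcond=None)[0])
E
```

```text
[0.50083423 0.02851103 0.20959321] [-0.23266922 -0.47381452  0.84254164] 0.08550691027482213 14.3
533 [0.49725415 0.03151328 0.02875754] 0.001403498612020528 [ 0.00778589 -0.01336325  0.02875754]
```

View pics/s5.png

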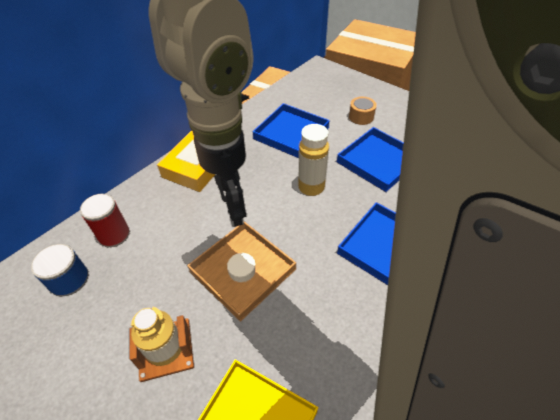

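The lid lies flat in the brown tray at (241,267), with its top at z ≈ 0.029 and a tilt under 1°. The jar is open at (146,320), the tall jar still stands at (313,160), and the gripper is clear of everything.

```bash
python3 -c "
from workcell import env
print(env.hand_in())"
```

```text
the job is handed in; nothing more can be done
None
```

I unscrewed the short jar's lid, lifted it off and set it down flat, top side up, in the brown cardboard tray without dropping it; the tall jar was left standing untouched, and I handed the job in at about 14 s of the 48 s allowed.

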